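Re-rack the cosmetics jars in reverse order for packing

TASK

Move the four jars from the grey rack into the cardboard packing tray in reverse order, counting each row from its orange end block: the jar in the first pocket of the grey rack goes into the last pocket of the tray, the second into the third, and so on. Seat each jar upright on its pocket floor, one jar to a pocket; set the jars down rather than dropping them, and do not knock any over.

Things in the scene. Friction and masses are not known exactly. Their poses are not given: they have to be found in the camera images.
- mid_pink (a point): cream-white round cosmetics jar with a hot-pink screw cap, 44 mm in diameter and 70 mm tall (cap: the top 24 mm, 43 mm in diameter), about 0.12 kg, loose, standing in a pocket of the grey rack at the start. This point is on its axis half-way up, 35 mm above its foot; z runs up its axis.
- mid_yellow (a point): cream-white round cosmetics jar with a yellow screw cap, 44 mm in diameter and 70 mm tall (cap: the top 24 mm, 43 mm in diameter), about 0.12 kg, loose, standing in a pocket of the grey rack at the start. This point is on its axis half-way up, 35 mm above its foot; z runs up its axis.
- mid_green (a point): cream-white round cosmetics jar with a green screw cap, 44 mm in diameter and 70 mm tall (cap: the top 24 mm, 43 mm in diameter), about 0.12 kg, loose, standing in a pocket of the grey rack at the start. This point is on its axis half-way up, 35 mm above its foot; z runs up its axis.
- mid_navy (a point): cream-white round cosmetics jar with a dark navy-blue screw cap, 44 mm in diameter and 70 mm tall (cap: the top 24 mm, 43 mm in diameter), about 0.12 kg, loose, standing in a pocket of the grey rack at the start. This point is on its axis half-way up, 35 mm above its foot; z runs up its axis.
- tag_pink: flat hot-pink colour tag, 15 x 46 x 3 mm, fixed on the far ledge of the grey rack beside the pocket where the pink jar stands at the start (47.5 mm from the pocket's centre along the rack's +x). It stays there, to show where that jar came from. Origin: centre of its underside.
- tag_yellow: flat yellow colour tag, 15 x 46 x 3 mm, fixed on the far ledge of the grey rack beside the pocket where the yellow jar stands at the start (47.5 mm from the pocket's centre along the rack's +x). It stays there, to show where that jar came from. Origin: centre of its underside.
- tag_green: flat green colour tag, 15 x 46 x 3 mm, fixed on the far ledge of the grey rack beside the pocket where the green jar stands at the start (47.5 mm from the pocket's centre along the rack's +x). It stays there, to show where that jar came from. Origin: centre of its underside.
- tag_navy: flat dark navy-blue colour tag, 15 x 46 x 3 mm, fixed on the far ledge of the grey rack beside the pocket where the navy jar stands at the start (47.5 mm from the pocket's centre along the rack's +x). It stays there, to show where that jar came from. Origin: centre of its underside.
- grey_rack: fixed dark grey rack, 75 x 285 mm, full of jars at the start; a 20 mm ledge on its +x side, 14 mm high, holds the colour tags. Four 65 mm square pockets along its y axis, centres at y = +105 (first), +35, -35, -105 mm, x = 0; floor 4 mm, walls (5 mm thick) 14 mm above the table. Orange block outside its +y end, 16 mm long, 20 mm high, marks the first pocket. Origin: centre of its underside.
- card_tray: fixed brown cardboard packing tray, 75 x 285 mm, empty at the start. Four 65 mm square pockets along its y axis, centres at y = +105 (first), +35, -35, -105 mm, x = 0; floor 4 mm, walls (5 mm thick) 14 mm above the table. Orange block outside its +y end, 16 mm long, 20 mm high, marks the first pocket. Origin: centre of its underside.

How it is judged:
At the end, for the whole second after the job is handed in: Each jar is in the tray pocket mirroring its start pocket (1, 2, 3, 4 from the orange block -> 4, 3, 2, 1): within 15 mm of the pocket's centre along each tray axis, its middle 39 mm (within 5) above the table, upright within 0.12 rad, released and at rest (((y of tag_pink in the frame of grey_rack between 0.085 and 0.125 m and y of mid_pink in the frame of card_tray between -0.12 and -0.09 m) or (y of tag_pink in the frame of grey_rack between 0.015 and 0.055 m and y of mid_pink in the frame of card_tray between -0.05 and -0.02 m) or (y of tag_pink in the frame of grey_rack between -0.055 and -0.015 m and y of mid_pink in the frame of card_tray between 0.02 and 0.05 m) or (y of tag_pink in the frame of grey_rack between -0.125 and -0.085 m and y of mid_pink in the frame of card_tray between 0.09 and 0.12 m)) and x of mid_pink in the frame of card_tray between -0.015 and 0.015 m and z of mid_pink in the frame of card_tray between 0.034 and 0.044 m and angle between each of mid_pink, mid_yellow, mid_green, mid_navy's own z axis and vertical below 0.12 rad and linear speed of each of jar_pink, jar_yellow, jar_green, jar_navy below 0.02 m/s and ((y of tag_yellow in the frame of grey_rack between 0.085 and 0.125 m and y of mid_yellow in the frame of card_tray between -0.12 and -0.09 m) or (y of tag_yellow in the frame of grey_rack between 0.015 and 0.055 m and y of mid_yellow in the frame of card_tray between -0.05 and -0.02 m) or (y of tag_yellow in the frame of grey_rack between -0.055 and -0.015 m and y of mid_yellow in the frame of card_tray between 0.02 and 0.05 m) or (y of tag_yellow in the frame of grey_rack between -0.125 and -0.085 m and y of mid_yellow in the frame of card_tray between 0.09 and 0.12 m)) and x of mid_yellow in the frame of card_tray between -0.015 and 0.015 m and z of mid_yellow in the frame of card_tray between 0.034 and 0.044 m and ((y of tag_green in the frame of grey_rack between 0.085 and 0.125 m and y of mid_green in the frame of card_tray between -0.12 and -0.09 m) or (y of tag_green in the frame of grey_rack between 0.015 and 0.055 m and y of mid_green in the frame of card_tray between -0.05 and -0.02 m) or (y of tag_green in the frame of grey_rack between -0.055 and -0.015 m and y of mid_green in the frame of card_tray between 0.02 and 0.05 m) or (y of tag_green in the frame of grey_rack between -0.125 and -0.085 m and y of mid_green in the frame of card_tray between 0.09 and 0.12 m)) and x of mid_green in the frame of card_tray between -0.015 and 0.015 m and z of mid_green in the frame of card_tray between 0.034 and 0.044 m and ((y of tag_navy in the frame of grey_rack between 0.085 and 0.125 m and y of mid_navy in the frame of card_tray between -0.12 and -0.09 m) or (y of tag_navy in the frame of grey_rack between 0.015 and 0.055 m and y of mid_navy in the frame of card_tray between -0.05 and -0.02 m) or (y of tag_navy in the frame of grey_rack between -0.055 and -0.015 m and y of mid_navy in the frame of card_tray between 0.02 and 0.05 m) or (y of tag_navy in the frame of grey_rack between -0.125 and -0.085 m and y of mid_navy in the frame of card_tray between 0.09 and 0.12 m)) and x of mid_navy in the frame of card_tray between -0.015 and 0.015 m and z of mid_navy in the frame of card_tray between 0.034 and 0.044 m); the robot touches nothing.
It fails at once if a jar is knocked over (tilted more than 0.7 rad) (angle between any of mid_pink, mid_yellow, mid_green, mid_navy's own z axis and vertical above 0.7 rad).
It fails at once if a jar is dropped: out of the fingers with its middle more than 85 mm above the table (about 45 mm above its seat) ((height (world z) of mid_pink above 0.085 m and contact force between the fingers and jar_pink below 0.05 N) or (height (world z) of mid_yellow above 0.085 m and contact force between the fingers and jar_yellow below 0.05 N) or (height (world z) of mid_green above 0.085 m and contact force between the fingers and jar_green below 0.05 N) or (height (world z) of mid_navy above 0.085 m and contact force between the fingers and jar_navy below 0.05 N)).
It also fails if it takes over 115 s, if anything falls off the work surface, if the arm or the gripper's body presses on something with over 40 N, if the wrist force passes 120 N, or if a joint passes its speed limit or range.

ROBOT

A 7-joint arm with a two-finger parallel gripper is mounted at the origin on the work surface. World frame = base frame: x ahead of the robot, y to its left, z up, the work surface at z = 0. Lengths are in m, angles in rad, forces in N, time in s.
With the tool pointing down it reaches from about 0.425 to 0.925 m from the base axis. Payload 6.8 kg.
Tool frame: the origin (TCP) lies on the centre line of the jaws, within the pads' length; the fingertips stand 14 mm ahead of it and the grasp point (between the pads) lies 5 mm behind it (r.nose_length is the distance from the TCP to the fingertips, in m); z points along the fingers, y is the direction in which the jaws open and shut (so a half turn about z gives the same grasp; the last joint's range is limited). The gripper opens to 85 mm and grips with 20 to 120 N. Pads are 22 mm wide; open, the fingers measure 114 mm over their backs; the gripper's body (76 mm by 85 mm) begins 54 mm behind the grasp point. The pads swing forward as they close: fully open they stand 13 mm farther back than shut.
Start: joints at [-1.219, 0.477, 0.022, 1.555, -0.011, 1.109, -0.083], TCP at [0.3, 0.605, 0.245] pointing down, gripper open.
Joint ranges: [-2.96, 2.96], [-0.34, 2.1], [-1.41, 1.46], [0.24, 2.44], [-1.37, 4.51], [0.17, 1.92], [-2.96, 2.96]. Speed limits (rad/s): [2.39, 2.39, 3.14, 3.14, 3.14, 3.14, 3.14].

INTERFACE

Orientations are given as a rotation vector (axis times angle).
In Python, from bench import r, imaging, look_for, outline_of gives the robot as it stands. The module is installed in compiled form; this text tells all that it offers.
- The arm moves only by the tool carry_out, never from a script. Its arguments are lists of equal length, an entry for each row: "offset": the shift along the tool's x, y, z as a fraction of full scale, a list of three; "turn": the turn, a rotation vector about the tool's x, y, z as a fraction of full scale, a list of three. A call has 1 to 8 rows; each row is the pose to reach, as a shift and turn from the pose commanded when the call began, along the tool's axes at that moment; what a row does not reach only later rows make up. Full scale, the value 1, is 0.5 m for a shift and 1.5 rad for a turn. A row lasts 1/10 s, in which the tool goes at most 50 mm and 8.59 degrees, less where a joint would pass 70% of its speed; a pose out of reach is approached as far as the arm can. A call with a number of a shift or a turn outside -1 to 1 is refused whole. A call with a gripper value outside its range is refused whole. "hand" is the closure, from 0 (fully open) to 1 (shut), set as the call begins (left out, the last holds). The fingers move at their own pace and stop on an object; "force" is the grip in N (left out, the last holds). Time passes only in rows, so rows that repeat a pose let the fingers close. It gives the time, the measured TCP pose, the force and the opening at its end, in the units of the state.
- r.get_obs(): the state, without advancing time (a new reading comes with each control period).
- imaging.grab_frame(name): name is "scene" or "side" or "wrist"; returns a dict with "pixels" (400x640x3 uint8, red, green, blue), "fx", "fy", "cx", "cy" (pixels), "R" (3x3) and "t" (3): a world point X has camera coordinates R X + t. Camera axes: x right, y down, z forward; pixel columns grow to the right and rows downward; lengths in m; the calibration is good to about 2 mm. A picture is of the moment at which its call begins. There is no depth.
- r.hand_in(): hands the job in, once; it reports no verdict.
Trained networks look in the newest picture that a camera, given by its name, has taken for a name from the list of things; names that differ only in an ending like _2 or _b are one class to them, and where a whole thing is asked for, a point or a joint stands for the part that bears it (a point fixed in the world has none). Each returns a list of dicts, best first, with "score" (0 to 1); they miss things now and then, are a little off and sometimes report something else, mostly with a low value. They report only what shows in the picture. A call takes as long as a camera call.
- look_for(query, camera): "xyz" ([x, y, z] in m, in the coordinates of the camera as it stood for that picture, good to about 4 mm: the middle of the surface that is visible of it).
- outline_of(query, camera): "region" (400x640 bool, what is visible of it).
The state is a dict: "clock": time; "joints": joint angles; "qvel": joint speeds; "tau": joint torques, N m; "tcp_pos": TCP position; "orientation": TCP orientation; "contact_force": force on the tool from outside, world axes, zero at the start; "moment": the same for the moment, N m; "grip_width": finger opening in m.
Only numpy, scipy, OpenCV 4.12 (cv2) and the standard library are available. Lean on these libraries where they do the work, as an engineer would, in place of code of your own. Each camera call takes 0.05 s, during which the arm holds its last target. There are 200 camera calls.

## Working session

There is one attempt and no reset: what is moved stays moved. The work goes in short steps, Python scripts to look and compute and a tool call to move; the robot and the scene stay as the last step left them, time stands still between calls to the robot, and variables do not carry over. Pictures are saved under pics/ and viewed, about 12 in all and at most 16, crops included, and the job is handed in when it is done.

Besides the shell and the picture viewer there is one more tool, called after "Request:" in YAML: its name, and indented under it one key for each argument. carry_out: Moves the arm, as the interface text tells. Shift numbers are shares of 0.5 m and turn numbers shares of 1.5 rad, none past 1 either way. Its arguments: {"type":"object","properties":{"offset":{"type":"array","items":{"type":"array","items":{"type":"number","minimum":-1,"maximum":1}}},"turn":{"type":"array","items":{"type":"array","items":{"type":"number","minimum":-1,"maximum":1}}},"hand":{"type":"number"},"force":{"type":"number"}},"required":["offset","turn"]}

```bash
mkdir -p pics
cat > h.py <<'E'
import numpy as np, cv2
from bench import r, imaging, look_for, outline_of
def snap(n,f):
    d=imaging.grab_frame(n); cv2.imwrite('pics/'+f,d['pixels'][:,:,::-1]); return d
def world(d,x): return np.array(d['R']).T@(np.array(x)-np.array(d['t']))
def ray(d,u,v,z):
    R=np.array(d['R']);c=-R.T@np.array(d['t']);w=R.T@np.array([(u-d['cx'])/d['fx'],(v-d['cy'])/d['fy'],1]);return c+w*(z-c[2])/w[2]
E
python3 - <<'E'
from h import *
np.set_printoptions(precision=4,suppress=True)
o=r.get_obs();print({k:o[k] for k in('clock','tcp_pos','orientation','grip_width')})
for n in('scene','side'):
    d=snap(n,n+'0.png')
    print(n,'cam',-np.array(d['R']).T@np.array(d['t']))
    for q in ['mid_pink','mid_yellow','mid_green','mid_navy','tag_pink','tag_yellow','tag_green','tag_navy','grey_rack','card_tray']:
        for x in look_for(q,n)[:2]: print(q,round(x['score'],2),world(d,x['xyz']))
E
```

```text
{'clock': 0.0, 'tcp_pos': array([0.2993, 0.6044, 0.2443]), 'orientation': array([-0.7158, -3.0587,  0.0028]), 'grip_width': 0.08537285372226118}
scene cam [ 1.1431 -0.4757  0.5955]
mid_pink 0.89 [ 0.5371 -0.3506  0.0519]
mid_yellow 0.88 [ 0.5425 -0.1342  0.0579]
mid_green 0.85 [ 0.5373 -0.2748  0.0571]
mid_navy 0.9 [ 0.5457 -0.2118  0.054 ]
tag_pink 0.72 [ 0.5737 -0.3432  0.0158]
tag_pink 0.56 [ 0.5405 -0.1377  0.0549]
tag_yellow 0.4 [ 0.5757 -0.1351  0.0156]
tag_green 0.63 [ 0.5722 -0.2794  0.0142]
tag_navy 0.44 [ 0.5738 -0.2095  0.0184]
grey_rack 0.59 [ 0.5491 -0.2467  0.0057]
card_tray 0.76 [0.4734 0.2259 0.0021]
card_tray 0.46 [ 0.5518 -0.2486  0.006 ]
side cam [ 0.2098 -0.8608  0.7638]
mid_pink 0.66 [ 0.5067 -0.3564  0.0609]
mid_yellow 0.89 [ 0.517  -0.1434  0.0543]
mid_green 0.89 [ 0.5139 -0.2816  0.06  ]
mid_navy 0.96 [ 0.5178 -0.2149  0.0643]
tag_yellow 0.58 [ 0.5764 -0.1302  0.0164]
tag_green 0.4 [ 0.5698 -0.2781  0.0152]
tag_navy 0.53 [ 0.5683 -0.2007  0.02  ]
grey_rack 0.63 [ 0.5046 -0.2862  0.0119]
card_tray 0.59 [0.4797 0.2265 0.0008]
```

View pics/scene0.png

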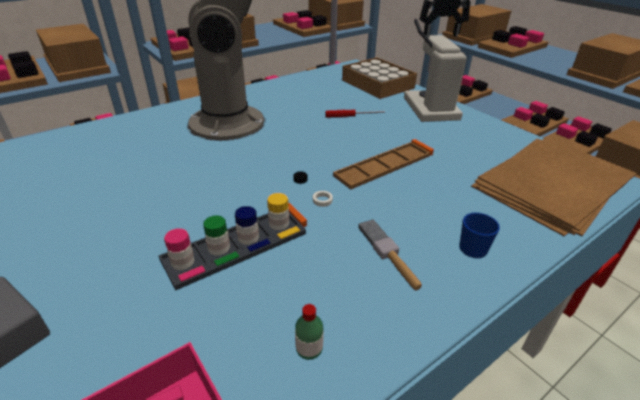

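View pics/side0.png

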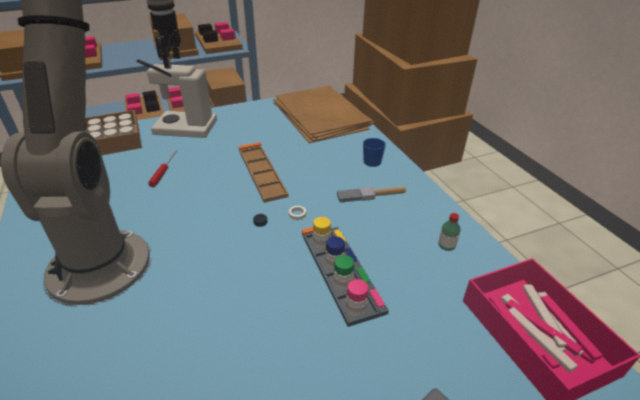

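The orange blocks sit at the +y ends of both rows: at (298,214) and (422,147) in scene, and at (315,230) and (250,147) in side. The rack order from its block is yellow, navy, green, pink. So yellow goes to tray pocket 4, navy to 3, green to 2 and pink to 1. Next I'll fit the poses against the masks from both cameras.

```bash
cat > fit.py <<'E'
from h import *
from scipy.optimize import minimize
def proj(d,P):
    c=P@np.array(d['R']).T+np.array(d['t']);return np.c_[c[:,0]/c[:,2]*d['fx']+d['cx'],c[:,1]/c[:,2]*d['fy']+d['cy']]
def sil(d,P,S=4):
    m=np.zeros((400*S,640*S),np.uint8);h=cv2.convexHull(np.round(proj(d,P)*S).astype(np.int32));cv2.fillConvexPoly(m,h,1)
    return cv2.resize(m.astype(np.float32),(640,400),interpolation=cv2.INTER_AREA)
def iou(views,P):
    s=0
    for d,m in views:
        a=sil(d,P);s+=1-np.minimum(a,m).sum()/np.maximum(a,m).sum()
    return s/len(views)
def box(p,x0,x1,y0,y1,z1):
    q=np.array([[x,y,z] for x in(x0,x1) for y in(y0,y1) for z in(0,z1)]);c,s=np.cos(p[2]),np.sin(p[2])
    return np.c_[p[0]+c*q[:,0]-s*q[:,1],p[1]+s*q[:,0]+c*q[:,1],q[:,2]]
def cyl(p,z0=.004,z1=.074,rad=.022):
    a=np.linspace(0,2*np.pi,24);return np.array([[p[0]+rad*np.cos(t),p[1]+rad*np.sin(t),z] for t in a for z in(z0,z1)])
def opt(f,p0,st):
    sim=[np.array(p0,float)]+[np.array(p0,float)+np.eye(len(p0))[i]*st[i] for i in range(len(p0))]
    return minimize(f,p0,method='Nelder-Mead',options=dict(initial_simplex=sim,xatol=1e-4,fatol=1e-4))
E
python3 - <<'E'
from fit import *
np.set_printoptions(precision=4,suppress=True)
D={n:imaging.grab_frame(n) for n in('scene','side')}
def masks(q):
    out=[]
    for n in D:
        x=outline_of(q,n)
        if x: out.append((n,D[n],np.array(x[0]['region']).astype(np.float32))); print(q,n,round(x[0]['score'],2),int(out[-1][2].sum()))
    return out
vis=[D['scene']['pixels'].copy(),D['side']['pixels'].copy()]
def draw(n,P): 
    cv2.polylines(vis[n=='side'],[cv2.convexHull(np.round(proj(D[n],P)).astype(np.int32))],True,(255,0,255),1)
M=masks('card_tray')
for y1 in(.1425,.1585):
  for sel in(None,'scene','side'):
    v=[(d,m) for n,d,m in M if sel in(None,n)]
    f=lambda p:iou(v,box(p,-.0375,.0375,-.1425,y1,.014))
    b=min((opt(f,[.475,.226,a],[.02,.02,.1]) for a in(-.3,0,.3)),key=lambda z:z.fun); print('tray',y1,sel,b.x,b.fun)
    if sel is None:
        for n in D: draw(n,box(b.x,-.0375,.0375,-.1425,y1,.014))
for q,g in dict(yellow=(.53,-.14),navy=(.53,-.21),green=(.525,-.28),pink=(.52,-.35)).items():
    M=masks('mid_'+q)
    for sel in(None,'scene','side'):
        v=[(d,m) for n,d,m in M if sel in(None,n)]
        if v:
            b=opt(lambda p:iou(v,cyl(p)),g,[.01,.01]);print(q,sel,b.x,b.fun)
            if sel is None:
                for n in D: draw(n,cyl(b.x))
a=cv2.resize(vis[0][120:300,150:450],None,fx=2,fy=2);b=cv2.resize(vis[1][130:330,220:400],None,fx=2,fy=2)
H=max(a.shape[0],b.shape[0]);c=np.zeros((H,a.shape[1]+b.shape[1],3),np.uint8);c[:a.shape[0],:a.shape[1]]=a;c[:b.shape[0],a.shape[1]:]=b
c=cv2.resize(c,None,fx=.82,fy=.82);cv2.imwrite('pics/fit0.png',c[:,:,::-1])
E
```

```text
card_tray scene 0.9 2177
card_tray side 0.65 1494
tray 0.1425 None [ 0.4779  0.2322 -0.0044] 0.10146152973175049
tray 0.1425 scene [ 0.4809  0.2324 -0.0067] 0.08901655673980713
tray 0.1425 side [ 0.4765  0.2305 -0.0106] 0.07908588647842407
tray 0.1585 None [ 0.4782  0.2287 -0.0035] 0.06519749760627747
tray 0.1585 scene [ 0.4805  0.2292 -0.0013] 0.055162250995635986
tray 0.1585 side [ 0.4767  0.2286 -0.0125] 0.04812854528427124
mid_yellow scene 0.76 665
mid_yellow side 0.88 488
yellow None [ 0.5265 -0.1299] 0.1095602810382843
yellow scene [ 0.5274 -0.1304] 0.1011587381362915
yellow side [ 0.5257 -0.1316] 0.10441768169403076
mid_navy scene 0.9 757
mid_navy side 0.86 420
navy None [ 0.5281 -0.2059] 0.20080772042274475
navy scene [ 0.5317 -0.2072] 0.07510155439376831
navy side [ 0.5273 -0.2056] 0.30038535594940186
mid_green scene 0.92 859
mid_green side 0.64 627
green None [ 0.5218 -0.2694] 0.0745978057384491
green scene [ 0.5231 -0.2697] 0.04493671655654907
green side [ 0.5211 -0.271 ] 0.09033632278442383
mid_pink scene 0.91 933
mid_pink side 0.84 725
pink None [ 0.5174 -0.3446] 0.06155896186828613
pink scene [ 0.5201 -0.3448] 0.05413162708282471
pink side [ 0.5165 -0.3456] 0.0396612286567688
```

View pics/fit0.png

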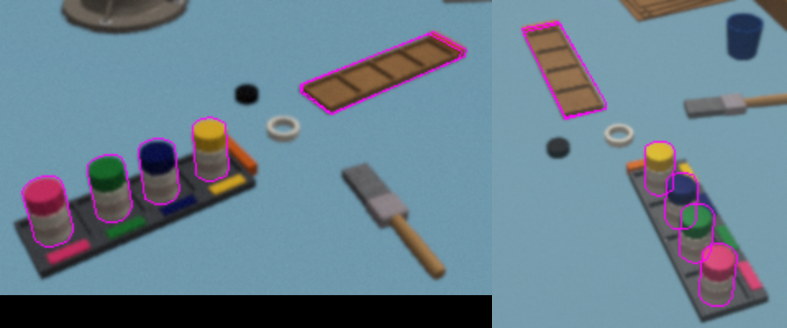

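```bash
cat >> h.py <<'E'
from scipy.spatial.transform import Rotation as Ro
GOAL=np.array([[0,1,0],[1,0,0],[0,0,-1.]])
def go(*ts):
    o=r.get_obs();R=Ro.from_rotvec(o['orientation']).as_matrix()
    print('clk',round(o['clock'],2),'tcp',np.round(o['tcp_pos'],4),'w',round(o['grip_width'],4))
    print('turn',np.round(Ro.from_matrix(R.T@GOAL).as_rotvec()/1.5,4))
    for t in ts: print(t,np.round(R.T@(np.array(t)-o['tcp_pos'])/.5,4))
E
python3 -c "
from h import *
go((.48,.23,.3))"
```

```text
clk 1.7 tcp [0.2995 0.6049 0.2453] w 0.0857
turn [-0.     -0.      0.7406]
(0.48, 0.23, 0.3) [-0.6562 -0.5118 -0.1094]
```

Request:
carry_out:
  offset:
    - [-0.656, -0.512, -0.109]
    - [-0.656, -0.512, -0.109]
    - [-0.656, -0.512, -0.109]
    - [-0.656, -0.512, -0.109]
    - [-0.656, -0.512, -0.109]
    - [-0.656, -0.512, -0.109]
    - [-0.656, -0.512, -0.109]
    - [-0.656, -0.512, -0.109]
  turn:
    - [0, 0, 0.741]
    - [0, 0, 0.741]
    - [0, 0, 0.741]
    - [0, 0, 0.741]
    - [0, 0, 0.741]
    - [0, 0, 0.741]
    - [0, 0, 0.741]
    - [0, 0, 0.741]
  hand: 0
  force: 40

```text
clock: 2.5
tcp_pos: [0.472, 0.2456, 0.2979]
orientation: [-2.227, -2.215, -0.001]
contact_force: [0.3, 0.7, 1.2]
grip_width: 0.0853
```

Run:
```python
from h import *
from fit import *
d=snap('wrist','w0.png');print(look_for('card_tray','wrist')[:1],-np.array(d['R']).T@np.array(d['t']))
x=outline_of('card_tray','wrist')
if x:
    m=np.array(x[0]['region']).astype(np.float32);print(m.sum())
    b=opt(lambda p:iou([(d,m)],box(p,-.0375,.0375,-.1425,.1585,.014)),[.478,.229,0],[.01,.01,.05]);print(b.x,b.fun)
go((.5265,-.131,.15))
```

```text
[{'xyz': [0.003, -0.0615, 0.4208], 'score': 0.92}] [0.47264754 0.31264587 0.42571057]
11233.0
[ 0.47814321  0.22917314 -0.00983017] 0.02459561824798584
clk 2.65 tcp [0.4734 0.2437 0.2982] w 0.0852
turn [ 0.0012 -0.0003 -0.0053]
(0.5265, -0.131, 0.15) [-0.7488  0.1116  0.2963]
```

View pics/w0.png

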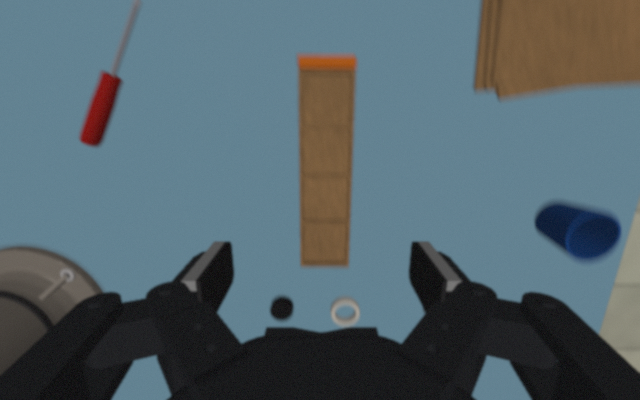

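The wrist view shows the tray at columns 300–355, rows 70–265, with its orange block at the top (row 62). The wrist fit agrees with the other cameras: (0.478, 0.229), yaw −0.01. Now I'll move over the yellow jar.

Request:
carry_out:
  offset:
    - [-0.749, 0.112, 0.19]
    - [-0.749, 0.112, 0.19]
    - [-0.749, 0.112, 0.19]
    - [-0.749, 0.112, 0.19]
    - [-0.749, 0.112, 0.19]
    - [-0.749, 0.112, 0.19]
    - [-0.749, 0.112, 0.19]
    - [-0.749, 0.112, 0.19]
  turn:
    - [0, 0, -0.005]
    - [0, 0, -0.005]
    - [0, 0, -0.005]
    - [0, 0, -0.005]
    - [0, 0, -0.005]
    - [0, 0, -0.005]
    - [0, 0, -0.005]
    - [0, 0, -0.005]

```text
clock: 3.45
tcp_pos: [0.5275, -0.1284, 0.2016]
orientation: [2.212, 2.23, -0.0]
contact_force: [0.3, 0.2, 0.9]
grip_width: 0.0855
```

Run:
```python
from h import *
from fit import *
d=snap('wrist','w1.png')
for q,g in dict(yellow=(.526,-.131),navy=(.53,-.207),green=(.522,-.27),pink=(.518,-.345)).items():
    x=outline_of('mid_'+q,'wrist')
    if x:
        m=np.array(x[0]['region']).astype(np.float32)
        b=opt(lambda p:iou([(d,m)],cyl(p)),g,[.01,.01]);print(q,m.sum(),b.x,b.fun)
go((.527,-.131,.15),(.527,-.131,.043))
```

```text
yellow 2036.0 [ 0.52737549 -0.12840489] 0.09103095531463623
navy 2355.0 [ 0.52947421 -0.20525169] 0.05927324295043945
green 1786.0 [ 0.5217876  -0.26658325] 0.3059370517730713
clk 3.7 tcp [ 0.5275 -0.1255  0.202 ] w 0.0853
turn [-0.0003 -0.0005  0.0058]
(0.527, -0.131, 0.15) [-0.0111 -0.0011  0.1039]
(0.527, -0.131, 0.043) [-0.0113 -0.001   0.3179]
```

View pics/w1.png

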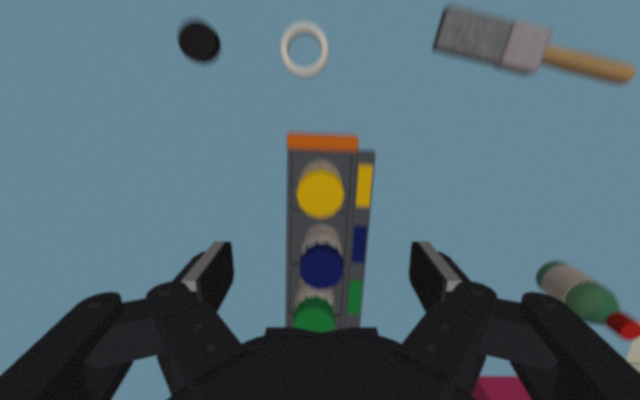

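Wrist view: the yellow cap is at (320,193), navy at (322,265) and green at (315,315), with their tags alongside and the orange block at row 142. The positions agree to about 3 mm. Descending over yellow.

Request:
carry_out:
  offset:
    - [-0.007, 0, 0.08]
    - [-0.007, 0, 0.16]
    - [-0.007, 0, 0.22]
    - [-0.007, 0, 0.27]
    - [-0.007, 0, 0.3]
    - [-0.007, 0, 0.317]
    - [-0.007, 0, 0.317]
  turn:
    - [0, 0, 0]
    - [0, 0, 0]
    - [0, 0, 0]
    - [0, 0, 0]
    - [0, 0, 0]
    - [0, 0, 0]
    - [0, 0, 0]

```text
clock: 4.4
tcp_pos: [0.5273, -0.1295, 0.0434]
orientation: [-2.211, -2.23, 0.0]
contact_force: [-0.7, -0.2, -0.1]
grip_width: 0.0853
```

Request:
carry_out:
  offset:
    - [0, 0, 0]
    - [0, 0, 0]
    - [0, 0, 0]
    - [0, 0, 0]
    - [0, 0, 0]
    - [0, 0, 0]
    - [0, 0, 0]
    - [0, 0, 0]
  turn:
    - [0, 0, 0]
    - [0, 0, 0]
    - [0, 0, 0]
    - [0, 0, 0]
    - [0, 0, 0]
    - [0, 0, 0]
    - [0, 0, 0]
    - [0, 0, 0]
  hand: 1
  force: 40

```text
clock: 5.2
tcp_pos: [0.5278, -0.1306, 0.0449]
orientation: [2.213, 2.228, 0.002]
contact_force: [-1.6, 0.4, 7.2]
grip_width: 0.043
```

Request:
carry_out:
  offset:
    - [0, 0, 0]
    - [0, 0, 0]
    - [0, 0, 0]
  turn:
    - [0, 0, 0]
    - [0, 0, 0]
    - [0, 0, 0]

```text
clock: 5.5
tcp_pos: [0.5278, -0.1306, 0.0449]
orientation: [2.213, 2.228, 0.002]
contact_force: [-1.8, 0.5, 7.1]
grip_width: 0.0428
```

Request:
carry_out:
  offset:
    - [0, 0, -0.02]
    - [0, 0, -0.06]
    - [0, 0, -0.12]
    - [0, 0, -0.18]
    - [0, 0, -0.22]
    - [0, 0, -0.22]
  turn:
    - [0, 0, 0]
    - [0, 0, 0]
    - [0, 0, 0]
    - [0, 0, 0]
    - [0, 0, 0]
    - [0, 0, 0]

```text
clock: 6.1
tcp_pos: [0.5291, -0.1311, 0.157]
orientation: [2.211, 2.226, 0.006]
contact_force: [0.5, 0.0, -2.2]
grip_width: 0.0425
```

```bash
python3 -c "
from h import *
snap('wrist','w2.png');go((.477,.124,.155),(.477,.124,.0445))"
```

```text
clk 6.15 tcp [ 0.528  -0.1306  0.1552] w 0.0425
turn [ 0.0021 -0.0001  0.0047]
(0.477, 0.124, 0.155) [ 5.099e-01 -9.850e-02  1.000e-04]
(0.477, 0.124, 0.0445) [ 0.5099 -0.0992  0.2211]
```

View pics/w2.png

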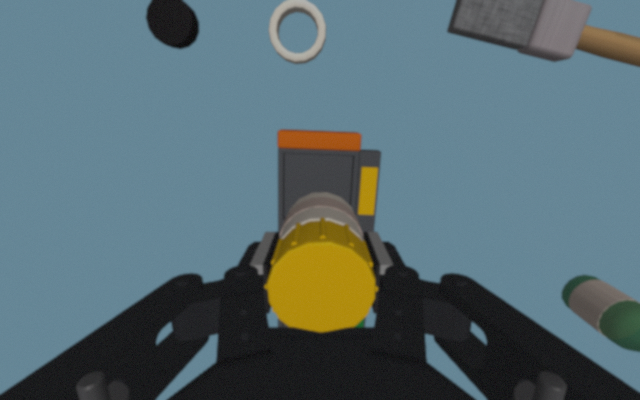

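Yellow is held upright and centred between the pads at (322,285), and its pocket is empty. Carrying it to tray pocket 4.

Request:
carry_out:
  offset:
    - [0.04, -0.008, 0]
    - [0.12, -0.023, 0]
    - [0.2, -0.039, 0]
    - [0.29, -0.056, 0]
    - [0.38, -0.074, 0]
    - [0.45, -0.087, 0]
    - [0.495, -0.096, 0]
    - [0.51, -0.099, 0]
  turn:
    - [0, 0, 0.002]
    - [0, 0, 0.004]
    - [0, 0, 0.004]
    - [0, 0, 0.004]
    - [0, 0, 0.004]
    - [0, 0, 0.004]
    - [0, 0, 0.004]
    - [0, 0, 0.004]

```text
clock: 6.95
tcp_pos: [0.4744, 0.1268, 0.1525]
orientation: [-2.214, -2.227, 0.003]
contact_force: [0.4, 0.1, -1.0]
grip_width: 0.0427
```

Request:
carry_out:
  offset:
    - [0, 0, 0]
    - [0, 0, 0.05]
    - [0, 0, 0.11]
    - [0, 0, 0.16]
    - [0, 0, 0.19]
    - [0, 0, 0.21]
    - [0, 0, 0.218]
    - [0, 0, 0.218]
  turn:
    - [0, 0, 0]
    - [0, 0, 0]
    - [0, 0, 0]
    - [0, 0, 0]
    - [0, 0, 0]
    - [0, 0, 0]
    - [0, 0, 0]
    - [0, 0, 0]

```text
clock: 7.75
tcp_pos: [0.4764, 0.1225, 0.0452]
orientation: [2.223, 2.22, -0.0]
contact_force: [0.3, 0.0, -1.3]
grip_width: 0.0427
```

```bash
python3 -c "
from h import *
snap('wrist','w3.png');go((.477,.124,.0445));print(r.get_obs()['contact_force'])"
```

```text
clk 7.8 tcp [0.4767 0.123  0.0453] w 0.0425
turn [ 0.0006  0.     -0.0006]
(0.477, 0.124, 0.0445) [0.0021 0.0007 0.0015]
[ 0.57787244 -0.37158408 -1.37185908]
```

View pics/w3.png

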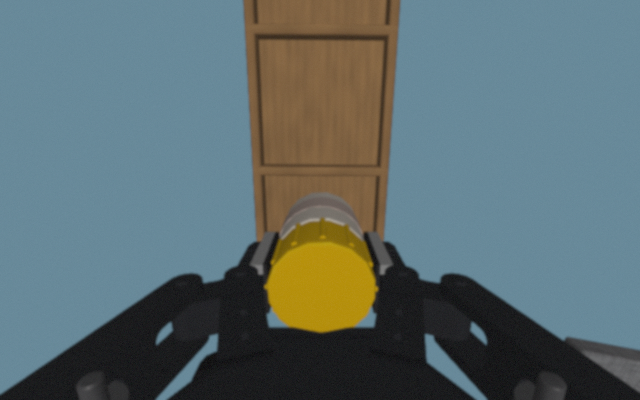

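Yellow is centred over pocket 4: the pocket spans columns 262–382 and the jar is at 322. The wrist still carries the jar's weight, so it is just above the floor. I'll lower 2 mm, check the contact, and release.

Request:
carry_out:
  offset:
    - [0.002, 0, 0.002]
    - [0.002, 0, 0.004]
    - [0.002, 0, 0.005]
    - [0.002, 0, 0.005]
  turn:
    - [0, 0, 0]
    - [0, 0, 0]
    - [0, 0, 0]
    - [0, 0, 0]

```text
clock: 8.2
tcp_pos: [0.4768, 0.1236, 0.0447]
orientation: [2.223, 2.22, 0.002]
contact_force: [-7.9, -4.1, 31.8]
grip_width: 0.0427
```

Request:
carry_out:
  offset:
    - [0, 0, 0]
    - [0, 0, 0]
    - [0, 0, 0]
    - [0, 0, 0]
    - [0, 0, 0]
    - [0, 0, 0]
    - [0, 0, 0]
    - [0, 0, 0]
  turn:
    - [0, 0, 0]
    - [0, 0, 0]
    - [0, 0, 0]
    - [0, 0, 0]
    - [0, 0, 0]
    - [0, 0, 0]
    - [0, 0, 0]
    - [0, 0, 0]
  hand: 0

```text
clock: 9.0
tcp_pos: [0.4759, 0.1251, 0.0422]
orientation: [-2.22, -2.223, 0.0]
contact_force: [0.4, -0.4, 0.1]
grip_width: 0.0851
```

Request:
carry_out:
  offset:
    - [0, 0, -0.03]
    - [0, 0, -0.1]
    - [0, 0, -0.19]
    - [0, 0, -0.27]
    - [0, 0, -0.3]
    - [0, 0, -0.3]
  turn:
    - [0, 0, 0]
    - [0, 0, 0]
    - [0, 0, 0]
    - [0, 0, 0]
    - [0, 0, 0]
    - [0, 0, 0]

```text
clock: 9.6
tcp_pos: [0.4775, 0.1257, 0.1947]
orientation: [2.219, 2.222, 0.008]
contact_force: [-0.1, -0.3, -0.1]
grip_width: 0.0856
```

```bash
cat > chk.py <<'E'
from fit import *
import sys
np.set_printoptions(precision=4,suppress=True)
G=dict(yellow=(.477,.124),navy=(.4777,.194),green=(.4785,.264),pink=(.479,.334))
S=dict(yellow=(.527,-.13),navy=(.5295,-.206),green=(.522,-.269),pink=(.518,-.345))
for cam in sys.argv[1].split(','):
    d=imaging.grab_frame(cam)
    for a in sys.argv[2:]:
        q,w=a.split(':');x=outline_of('mid_'+q,cam);g=(G if w=='g' else S)[q]
        if x:
            m=np.array(x[0]['region']).astype(np.float32)
            b=opt(lambda p:iou([(d,m)],cyl(p)),g,[.01,.01]);print(cam,q,m.sum(),b.x,b.x-g,round(b.fun,3))
E
python3 chk.py wrist,scene,side yellow:g navy:s green:s
python3 -c "
from h import *
go((.5295,-.206,.195),(.5295,-.206,.043))"
```

```text
wrist yellow 2204.0 [0.4779 0.1248] [0.0009 0.0008] 0.066
scene yellow 491.0 [0.4781 0.1251] [0.0011 0.0011] 0.109
scene navy 707.0 [ 0.53   -0.2068] [ 0.0005 -0.0008] 0.131
scene green 794.0 [ 0.5234 -0.271 ] [ 0.0014 -0.002 ] 0.108
side yellow 377.0 [0.4774 0.1213] [ 0.0004 -0.0027] 0.104
side navy 429.0 [ 0.5277 -0.2075] [-0.0018 -0.0015] 0.286
side green 588.0 [ 0.52   -0.2714] [-0.002  -0.0024] 0.117
clk 10.2 tcp [0.4759 0.125  0.192 ] w 0.0853
turn [-0.0003  0.0002  0.0006]
(0.5295, -0.206, 0.195) [-0.6621  0.1066 -0.0059]
(0.5295, -0.206, 0.043) [-0.662   0.1068  0.2981]
```

Yellow is seated within about 1 mm of the pocket centre. The 2 mm press-down reached 32 N, so next time I'll lower less. Now navy.

Request:
carry_out:
  offset:
    - [-0.08, 0.013, 0]
    - [-0.18, 0.029, 0]
    - [-0.28, 0.045, 0]
    - [-0.38, 0.061, 0]
    - [-0.48, 0.077, 0]
    - [-0.57, 0.092, 0]
    - [-0.64, 0.103, 0]
    - [-0.663, 0.106, 0]
  turn:
    - [0, 0, 0]
    - [0, 0, 0]
    - [0, 0, 0]
    - [0, 0, 0]
    - [0, 0, 0]
    - [0, 0, 0]
    - [0, 0, 0]
    - [0, 0, 0]

```text
clock: 11.0
tcp_pos: [0.5289, -0.2112, 0.1925]
orientation: [2.225, 2.215, -0.002]
contact_force: [-0.6, 0.1, 0.0]
grip_width: 0.0856
```

```bash
python3 chk.py wrist navy:s green:s pink:s
python3 -c "
from h import *
go((.5295,-.206,.044))"
```

```text
wrist navy 2278.0 [ 0.5292 -0.2056] [-0.0003  0.0004] 0.05
wrist green 2472.0 [ 0.5217 -0.2688] [-0.0003  0.0002] 0.056
wrist pink 2154.0 [ 0.518  -0.3385] [0.     0.0065] 0.212
clk 11.2 tcp [ 0.5293 -0.2048  0.1919] w 0.0856
turn [-0.0005 -0.0008  0.0014]
(0.5295, -0.206, 0.044) [-0.0028  0.0007  0.2957]
```

Request:
carry_out:
  offset:
    - [-0.002, 0, 0.06]
    - [-0.002, 0, 0.14]
    - [-0.002, 0, 0.2]
    - [-0.002, 0, 0.25]
    - [-0.002, 0, 0.28]
    - [-0.002, 0, 0.296]
    - [-0.002, 0, 0.296]
  turn:
    - [0, 0, 0]
    - [0, 0, 0]
    - [0, 0, 0]
    - [0, 0, 0]
    - [0, 0, 0]
    - [0, 0, 0]
    - [0, 0, 0]

```text
clock: 11.9
tcp_pos: [0.5293, -0.2063, 0.0439]
orientation: [-2.218, -2.223, 0.0]
contact_force: [0.0, 0.2, -0.1]
grip_width: 0.0853
```

Request:
carry_out:
  offset:
    - [0, 0, 0]
    - [0, 0, 0]
    - [0, 0, 0]
    - [0, 0, 0]
    - [0, 0, 0]
    - [0, 0, 0]
    - [0, 0, 0]
    - [0, 0, 0]
  turn:
    - [0, 0, 0]
    - [0, 0, 0]
    - [0, 0, 0]
    - [0, 0, 0]
    - [0, 0, 0]
    - [0, 0, 0]
    - [0, 0, 0]
    - [0, 0, 0]
  hand: 1

```text
clock: 12.7
tcp_pos: [0.5299, -0.2075, 0.0454]
orientation: [2.22, 2.222, 0.002]
contact_force: [-0.7, 1.2, 6.1]
grip_width: 0.0428
```

Request:
carry_out:
  offset:
    - [0, 0, 0]
    - [0, 0, -0.02]
    - [0, 0, -0.06]
    - [0, 0, -0.12]
    - [0, 0, -0.18]
    - [0, 0, -0.22]
    - [0, 0, -0.22]
  turn:
    - [0, 0, 0]
    - [0, 0, 0]
    - [0, 0, 0]
    - [0, 0, 0]
    - [0, 0, 0]
    - [0, 0, 0]
    - [0, 0, 0]

```text
clock: 13.4
tcp_pos: [0.531, -0.2083, 0.1578]
orientation: [2.217, 2.219, 0.005]
contact_force: [0.0, -0.3, -1.5]
grip_width: 0.0428
```

```bash
python3 -c "
from h import *
import time
snap('wrist','w4.png');go((.4777,.194,.155))"
```

```text
clk 13.45 tcp [ 0.5301 -0.2076  0.156 ] w 0.0426
turn [0.0022 0.0002 0.0006]
(0.4777, 0.194, 0.155) [ 0.8033 -0.1041  0.0014]
```

Request:
carry_out:
  offset:
    - [0.04, -0.005, 0]
    - [0.12, -0.016, 0]
    - [0.21, -0.027, 0]
    - [0.3, -0.039, 0]
    - [0.39, -0.051, 0]
    - [0.48, -0.062, 0]
    - [0.57, -0.074, 0]
    - [0.65, -0.084, 0]
  turn:
    - [0, 0, 0]
    - [0, 0, 0]
    - [0, 0, 0]
    - [0, 0, 0]
    - [0, 0, 0]
    - [0, 0, 0]
    - [0, 0, 0]
    - [0, 0, 0]

```text
clock: 14.25
tcp_pos: [0.4855, 0.1198, 0.1534]
orientation: [-2.218, -2.223, 0.002]
contact_force: [0.5, 1.6, -0.8]
grip_width: 0.0426
```

Request:
carry_out:
  offset:
    - [0.07, -0.009, 0]
    - [0.12, -0.016, 0]
    - [0.148, -0.019, 0]
    - [0.153, -0.02, 0]
    - [0.153, -0.02, 0]
  turn:
    - [0, 0, 0]
    - [0, 0, 0]
    - [0, 0, 0]
    - [0, 0, 0]
    - [0, 0, 0]

```text
clock: 14.75
tcp_pos: [0.4768, 0.1931, 0.1539]
orientation: [2.221, 2.222, -0.002]
contact_force: [0.1, 0.3, -0.4]
grip_width: 0.0427
```

```bash
python3 -c "
from h import *
go((.4777,.194,.0455))"
```

```text
clk 14.75 tcp [0.4768 0.1931 0.1539] w 0.0427
turn [-0.0004  0.0007  0.0002]
(0.4777, 0.194, 0.0455) [0.0021 0.002  0.2167]
```

Request:
carry_out:
  offset:
    - [0, 0.001, 0.03]
    - [0.001, 0.001, 0.09]
    - [0.001, 0.001, 0.15]
    - [0.001, 0.001, 0.19]
    - [0.001, 0.001, 0.21]
    - [0.001, 0.001, 0.218]
    - [0.001, 0.001, 0.22]
    - [0.001, 0.001, 0.22]
  turn:
    - [0, 0, 0]
    - [0, 0, 0]
    - [0, 0, 0]
    - [0, 0, 0]
    - [0, 0, 0]
    - [0, 0, 0]
    - [0, 0, 0]
    - [0, 0, 0]

```text
clock: 15.55
tcp_pos: [0.4777, 0.1929, 0.0454]
orientation: [2.223, 2.22, -0.0]
contact_force: [0.7, -0.6, 0.6]
grip_width: 0.0428
```

Request:
carry_out:
  offset:
    - [0, 0, 0.001]
  turn:
    - [0, 0, 0]

```text
clock: 15.65
tcp_pos: [0.4779, 0.1932, 0.0453]
orientation: [-2.223, -2.22, -0.0]
contact_force: [-5.1, -4.2, 17.3]
grip_width: 0.0425
```

Seated contact. Release, lift, and check.

Request:
carry_out:
  offset:
    - [0, 0, 0]
    - [0, 0, 0]
    - [0, 0, 0]
    - [0, 0, 0]
    - [0, 0, 0]
    - [0, 0, 0]
    - [0, 0, 0]
    - [0, 0, 0]
  turn:
    - [0, 0, 0]
    - [0, 0, 0]
    - [0, 0, 0]
    - [0, 0, 0]
    - [0, 0, 0]
    - [0, 0, 0]
    - [0, 0, 0]
    - [0, 0, 0]
  hand: 0

```text
clock: 16.45
tcp_pos: [0.4774, 0.1946, 0.0437]
orientation: [-2.22, -2.223, 0.0]
contact_force: [0.4, -0.6, -0.3]
grip_width: 0.0851
```

Request:
carry_out:
  offset:
    - [0, 0, -0.03]
    - [0, 0, -0.1]
    - [0, 0, -0.19]
    - [0, 0, -0.27]
    - [0, 0, -0.3]
    - [0, 0, -0.3]
  turn:
    - [0, 0, 0]
    - [0, 0, 0]
    - [0, 0, 0]
    - [0, 0, 0]
    - [0, 0, 0]
    - [0, 0, 0]

```text
clock: 17.05
tcp_pos: [0.4789, 0.1954, 0.1962]
orientation: [2.22, 2.222, 0.008]
contact_force: [-0.1, -0.4, -0.1]
grip_width: 0.0851
```

```bash
python3 chk.py wrist,scene navy:g
python3 -c "
from h import *
go((.5217,-.2695,.195))"
```

```text
wrist navy 2277.0 [0.4795 0.195 ] [0.0018 0.001 ] 0.043
scene navy 496.0 [0.4816 0.1931] [ 0.0039 -0.0009] 0.067
clk 17.25 tcp [0.4765 0.1943 0.1925] w 0.0854
turn [-0.0013  0.0008  0.0008]
(0.5217, -0.2695, 0.195) [-0.9277  0.0893 -0.004 ]
```

Request:
carry_out:
  offset:
    - [-0.08, 0.008, 0]
    - [-0.18, 0.017, 0]
    - [-0.28, 0.027, 0]
    - [-0.38, 0.037, 0]
    - [-0.48, 0.046, 0]
    - [-0.58, 0.056, 0]
    - [-0.68, 0.066, 0]
    - [-0.76, 0.073, 0]
  turn:
    - [0, 0, 0]
    - [0, 0, 0]
    - [0, 0, 0]
    - [0, 0, 0]
    - [0, 0, 0]
    - [0, 0, 0]
    - [0, 0, 0]
    - [0, 0, 0]

```text
clock: 18.05
tcp_pos: [0.5133, -0.1882, 0.1925]
orientation: [-2.221, -2.22, 0.003]
contact_force: [-0.1, 0.5, 0.0]
grip_width: 0.0854
```

Request:
carry_out:
  offset:
    - [-0.08, 0.008, 0]
    - [-0.14, 0.013, 0]
    - [-0.165, 0.016, 0]
    - [-0.168, 0.016, 0]
    - [-0.168, 0.016, 0]
  turn:
    - [0, 0, 0]
    - [0, 0, 0]
    - [0, 0, 0]
    - [0, 0, 0]
    - [0, 0, 0]

```text
clock: 18.55
tcp_pos: [0.5221, -0.268, 0.1928]
orientation: [-2.218, -2.222, 0.001]
contact_force: [1.4, 0.0, -0.1]
grip_width: 0.0852
```

```bash
python3 chk.py wrist green:s pink:s
python3 -c "
from h import *
go((.5217,-.2695,.044))"
```

```text
wrist green 2311.0 [ 0.5217 -0.2693] [-0.0003 -0.0003] 0.046
wrist pink 2512.0 [ 0.5177 -0.3436] [-0.0003  0.0014] 0.054
clk 18.7 tcp [ 0.5227 -0.2673  0.1934] w 0.0855
turn [-0.0003 -0.0008  0.0024]
(0.5217, -0.2695, 0.044) [-0.0048 -0.0019  0.2988]
```

Request:
carry_out:
  offset:
    - [-0.003, -0.001, 0.06]
    - [-0.003, -0.001, 0.14]
    - [-0.003, -0.001, 0.2]
    - [-0.003, -0.001, 0.25]
    - [-0.003, -0.001, 0.28]
    - [-0.003, -0.001, 0.299]
    - [-0.003, -0.001, 0.299]
  turn:
    - [0, 0, 0]
    - [0, 0, 0]
    - [0, 0, 0]
    - [0, 0, 0]
    - [0, 0, 0]
    - [0, 0, 0]
    - [0, 0, 0]

```text
clock: 19.4
tcp_pos: [0.5218, -0.2702, 0.0437]
orientation: [-2.219, -2.223, 0.0]
contact_force: [-0.8, -0.1, 0.0]
grip_width: 0.0849
```

Request:
carry_out:
  offset:
    - [0, 0, 0]
    - [0, 0, 0]
    - [0, 0, 0]
    - [0, 0, 0]
    - [0, 0, 0]
    - [0, 0, 0]
    - [0, 0, 0]
    - [0, 0, 0]
  turn:
    - [0, 0, 0]
    - [0, 0, 0]
    - [0, 0, 0]
    - [0, 0, 0]
    - [0, 0, 0]
    - [0, 0, 0]
    - [0, 0, 0]
    - [0, 0, 0]
  hand: 1

```text
clock: 20.2
tcp_pos: [0.5224, -0.2712, 0.0454]
orientation: [2.22, 2.222, 0.001]
contact_force: [-0.9, 1.8, 6.1]
grip_width: 0.0426
```

Request:
carry_out:
  offset:
    - [0, 0, 0]
    - [0, 0, -0.02]
    - [0, 0, -0.06]
    - [0, 0, -0.12]
    - [0, 0, -0.18]
    - [0, 0, -0.22]
    - [0, 0, -0.22]
  turn:
    - [0, 0, 0]
    - [0, 0, 0]
    - [0, 0, 0]
    - [0, 0, 0]
    - [0, 0, 0]
    - [0, 0, 0]
    - [0, 0, 0]

```text
clock: 20.9
tcp_pos: [0.5235, -0.2719, 0.1576]
orientation: [2.217, 2.219, 0.004]
contact_force: [0.5, -0.9, -1.8]
grip_width: 0.0423
```

```bash
python3 -c "
from h import *
snap('wrist','w5.png');go((.4785,.264,.155))"
```

```text
clk 20.95 tcp [ 0.5226 -0.2711  0.1557] w 0.0426
turn [0.002  0.0004 0.0007]
(0.4785, 0.264, 0.155) [ 1.0703e+00 -8.7100e-02  5.0000e-04]
```

View pics/w5.png

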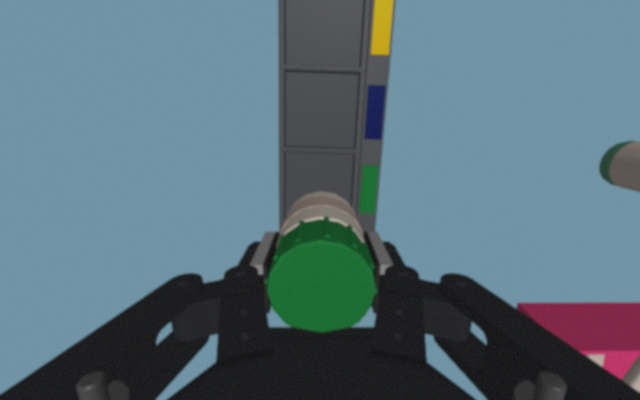

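Green is held upright at (322,280), and the three pockets beyond it are empty. Going to tray pocket 2.

Request:
carry_out:
  offset:
    - [0.04, -0.003, 0]
    - [0.12, -0.01, 0]
    - [0.21, -0.017, 0]
    - [0.3, -0.024, 0]
    - [0.39, -0.032, 0]
    - [0.48, -0.039, 0]
    - [0.57, -0.046, 0]
    - [0.65, -0.053, 0]
  turn:
    - [0, 0, 0]
    - [0, 0, 0]
    - [0, 0, 0]
    - [0, 0, 0]
    - [0, 0, 0]
    - [0, 0, 0]
    - [0, 0, 0]
    - [0, 0, 0]

```text
clock: 21.75
tcp_pos: [0.4936, 0.0565, 0.1532]
orientation: [-2.218, -2.223, 0.003]
contact_force: [0.2, -0.4, -0.7]
grip_width: 0.0423
```

Request:
carry_out:
  offset:
    - [0.08, -0.007, 0]
    - [0.17, -0.014, 0]
    - [0.26, -0.021, 0]
    - [0.34, -0.028, 0]
    - [0.4, -0.033, 0]
    - [0.419, -0.034, 0]
    - [0.419, -0.034, 0]
  turn:
    - [0, 0, 0]
    - [0, 0, 0]
    - [0, 0, 0]
    - [0, 0, 0]
    - [0, 0, 0]
    - [0, 0, 0]
    - [0, 0, 0]

```text
clock: 22.45
tcp_pos: [0.4768, 0.2648, 0.1531]
orientation: [-2.217, -2.226, 0.003]
contact_force: [-1.0, -0.1, -1.6]
grip_width: 0.0423
```

```bash
python3 -c "
from h import *
go((.4785,.264,.0455))"
```

```text
clk 22.45 tcp [0.4768 0.2648 0.1531] w 0.0423
turn [-0.001   0.0008  0.0027]
(0.4785, 0.264, 0.0455) [-0.0013  0.0037  0.2152]
```

Request:
carry_out:
  offset:
    - [0, 0.001, 0.03]
    - [0, 0.001, 0.09]
    - [0, 0.001, 0.15]
    - [0, 0.001, 0.19]
    - [0, 0.001, 0.21]
    - [0, 0.001, 0.218]
    - [0, 0.001, 0.221]
    - [0, 0.001, 0.221]
  turn:
    - [0, 0, 0]
    - [0, 0, 0]
    - [0, 0, 0]
    - [0, 0, 0]
    - [0, 0, 0]
    - [0, 0, 0]
    - [0, 0, 0]
    - [0, 0, 0]

```text
clock: 23.25
tcp_pos: [0.4775, 0.2605, 0.0453]
orientation: [-2.223, -2.217, 0.005]
contact_force: [-10.0, -6.7, 23.1]
grip_width: 0.0425
```

Request:
carry_out:
  offset:
    - [0, 0, 0]
    - [0, 0, 0]
    - [0, 0, 0]
    - [0, 0, 0]
    - [0, 0, 0]
    - [0, 0, 0]
    - [0, 0, 0]
    - [0, 0, 0]
  turn:
    - [0, 0, 0]
    - [0, 0, 0]
    - [0, 0, 0]
    - [0, 0, 0]
    - [0, 0, 0]
    - [0, 0, 0]
    - [0, 0, 0]
    - [0, 0, 0]
  hand: 0

```text
clock: 24.05
tcp_pos: [0.4783, 0.2636, 0.0437]
orientation: [2.22, 2.223, -0.0]
contact_force: [-0.4, 0.2, 0.2]
grip_width: 0.0859
```

Request:
carry_out:
  offset:
    - [0, 0, -0.03]
    - [0, 0, -0.1]
    - [0, 0, -0.19]
    - [0, 0, -0.27]
    - [0, 0, -0.3]
    - [0, 0, -0.3]
  turn:
    - [0, 0, 0]
    - [0, 0, 0]
    - [0, 0, 0]
    - [0, 0, 0]
    - [0, 0, 0]
    - [0, 0, 0]

```text
clock: 24.65
tcp_pos: [0.4796, 0.2643, 0.1967]
orientation: [-2.22, -2.222, -0.008]
contact_force: [-0.3, 0.0, -0.5]
grip_width: 0.0856
```

```bash
python3 chk.py wrist,scene green:g
python3 -c "
from h import *
go((.5177,-.344,.195))"
```

```text
wrist green 2171.0 [0.4789 0.2627] [ 0.0004 -0.0013] 0.066
scene green 414.0 [0.4797 0.2626] [ 0.0012 -0.0014] 0.16
clk 24.85 tcp [0.4773 0.2632 0.1924] w 0.0852
turn [-0.0014  0.001   0.0008]
(0.5177, -0.344, 0.195) [-1.2145  0.0793 -0.0034]
```

Request:
carry_out:
  offset:
    - [-0.08, 0.005, 0]
    - [-0.18, 0.012, 0]
    - [-0.28, 0.018, 0]
    - [-0.38, 0.025, 0]
    - [-0.48, 0.031, 0]
    - [-0.58, 0.038, 0]
    - [-0.68, 0.044, 0]
    - [-0.76, 0.049, 0]
  turn:
    - [0, 0, 0]
    - [0, 0, 0]
    - [0, 0, 0]
    - [0, 0, 0]
    - [0, 0, 0]
    - [0, 0, 0]
    - [0, 0, 0]
    - [0, 0, 0]

```text
clock: 25.65
tcp_pos: [0.502, -0.1193, 0.1926]
orientation: [-2.222, -2.22, 0.003]
contact_force: [0.2, -0.2, -0.0]
grip_width: 0.0852
```

Request:
carry_out:
  offset:
    - [-0.09, 0.006, 0]
    - [-0.18, 0.012, 0]
    - [-0.27, 0.018, 0]
    - [-0.36, 0.024, 0]
    - [-0.43, 0.028, 0]
    - [-0.455, 0.03, 0]
    - [-0.455, 0.03, 0]
    - [-0.455, 0.03, 0]
  turn:
    - [0, 0, 0]
    - [0, 0, 0]
    - [0, 0, 0]
    - [0, 0, 0]
    - [0, 0, 0]
    - [0, 0, 0]
    - [0, 0, 0]
    - [0, 0, 0]

```text
clock: 26.45
tcp_pos: [0.5183, -0.3422, 0.1925]
orientation: [-2.218, -2.221, -0.0]
contact_force: [0.6, -0.6, 0.0]
grip_width: 0.0855
```

```bash
python3 chk.py wrist pink:s
python3 -c "
from h import *
go((.5177,-.344,.044))"
```

```text
wrist pink 2213.0 [ 0.5176 -0.3438] [-0.0004  0.0012] 0.079
clk 26.55 tcp [ 0.5189 -0.3415  0.1931] w 0.0853
turn [-0.0006 -0.0012  0.0024]
(0.5177, -0.344, 0.044) [-0.0056 -0.0022  0.2981]
```

Request:
carry_out:
  offset:
    - [-0.003, -0.001, 0.06]
    - [-0.003, -0.001, 0.14]
    - [-0.003, -0.001, 0.2]
    - [-0.003, -0.001, 0.25]
    - [-0.003, -0.001, 0.28]
    - [-0.003, -0.001, 0.298]
    - [-0.003, -0.001, 0.298]
  turn:
    - [0, 0, 0]
    - [0, 0, 0]
    - [0, 0, 0]
    - [0, 0, 0]
    - [0, 0, 0]
    - [0, 0, 0]
    - [0, 0, 0]

```text
clock: 27.25
tcp_pos: [0.5179, -0.3445, 0.0442]
orientation: [-2.219, -2.223, 0.0]
contact_force: [0.2, -0.5, -0.2]
grip_width: 0.0855
```

Request:
carry_out:
  offset:
    - [0, 0, 0]
    - [0, 0, 0]
    - [0, 0, 0]
    - [0, 0, 0]
    - [0, 0, 0]
    - [0, 0, 0]
    - [0, 0, 0]
    - [0, 0, 0]
  turn:
    - [0, 0, 0]
    - [0, 0, 0]
    - [0, 0, 0]
    - [0, 0, 0]
    - [0, 0, 0]
    - [0, 0, 0]
    - [0, 0, 0]
    - [0, 0, 0]
  hand: 1

```text
clock: 28.05
tcp_pos: [0.5185, -0.3458, 0.046]
orientation: [2.219, 2.221, 0.001]
contact_force: [-0.9, 0.8, 5.9]
grip_width: 0.0422
```

Request:
carry_out:
  offset:
    - [0, 0, 0]
    - [0, 0, -0.02]
    - [0, 0, -0.06]
    - [0, 0, -0.12]
    - [0, 0, -0.18]
    - [0, 0, -0.22]
    - [0, 0, -0.22]
  turn:
    - [0, 0, 0]
    - [0, 0, 0]
    - [0, 0, 0]
    - [0, 0, 0]
    - [0, 0, 0]
    - [0, 0, 0]
    - [0, 0, 0]

```text
clock: 28.75
tcp_pos: [0.5193, -0.3467, 0.1583]
orientation: [2.217, 2.218, 0.003]
contact_force: [-0.6, -0.3, -0.7]
grip_width: 0.0423
```

```bash
python3 -c "
from h import *
go((.479,.334,.155))"
```

```text
clk 28.75 tcp [ 0.5193 -0.3467  0.1583] w 0.0423
turn [0.0035 0.0017 0.0004]
(0.479, 0.334, 0.155) [ 1.3615 -0.0798  0.0026]
```

Request:
carry_out:
  offset:
    - [0.04, -0.002, 0]
    - [0.12, -0.007, 0]
    - [0.21, -0.012, 0]
    - [0.3, -0.017, 0]
    - [0.39, -0.022, 0]
    - [0.48, -0.028, 0]
    - [0.57, -0.033, 0]
    - [0.65, -0.037, 0]
  turn:
    - [0, 0, 0]
    - [0, 0, 0]
    - [0, 0, 0]
    - [0, 0, 0]
    - [0, 0, 0]
    - [0, 0, 0]
    - [0, 0, 0]
    - [0, 0, 0]

```text
clock: 29.55
tcp_pos: [0.498, -0.0179, 0.1541]
orientation: [-2.218, -2.223, 0.001]
contact_force: [0.9, -0.0, -1.1]
grip_width: 0.0426
```

Request:
carry_out:
  offset:
    - [0.09, -0.005, 0]
    - [0.18, -0.01, 0]
    - [0.27, -0.016, 0]
    - [0.36, -0.021, 0]
    - [0.45, -0.026, 0]
    - [0.54, -0.031, 0]
    - [0.62, -0.036, 0]
    - [0.68, -0.039, 0]
  turn:
    - [0, 0, 0]
    - [0, 0, 0]
    - [0, 0, 0]
    - [0, 0, 0]
    - [0, 0, 0]
    - [0, 0, 0]
    - [0, 0, 0]
    - [0, 0, 0]

```text
clock: 30.35
tcp_pos: [0.4778, 0.3227, 0.1539]
orientation: [-2.217, -2.225, 0.001]
contact_force: [0.5, -0.7, -2.5]
grip_width: 0.0424
```

Request:
carry_out:
  offset:
    - [0.02, -0.001, 0]
    - [0.027, -0.002, 0]
    - [0.027, -0.002, 0]
  turn:
    - [0, 0, 0]
    - [0, 0, 0]
    - [0, 0, 0]

```text
clock: 30.65
tcp_pos: [0.4782, 0.3319, 0.1543]
orientation: [2.221, 2.221, -0.002]
contact_force: [-0.4, -0.6, -0.9]
grip_width: 0.0425
```

```bash
python3 -c "
from h import *
go((.479,.334,.0455))"
```

```text
clk 30.65 tcp [0.4782 0.3319 0.1543] w 0.0425
turn [-0.0003  0.0008  0.    ]
(0.479, 0.334, 0.0455) [0.0045 0.0017 0.2177]
```

Request:
carry_out:
  offset:
    - [0.003, 0.001, 0.03]
    - [0.003, 0.001, 0.09]
    - [0.003, 0.001, 0.15]
    - [0.003, 0.001, 0.19]
    - [0.003, 0.001, 0.21]
    - [0.003, 0.001, 0.218]
    - [0.003, 0.001, 0.221]
    - [0.003, 0.001, 0.221]
  turn:
    - [0, 0, 0]
    - [0, 0, 0]
    - [0, 0, 0]
    - [0, 0, 0]
    - [0, 0, 0]
    - [0, 0, 0]
    - [0, 0, 0]
    - [0, 0, 0]

```text
clock: 31.45
tcp_pos: [0.478, 0.3322, 0.0459]
orientation: [-2.222, -2.218, 0.005]
contact_force: [-9.9, -5.9, 20.1]
grip_width: 0.0426
```

Request:
carry_out:
  offset:
    - [0, 0, 0]
    - [0, 0, 0]
    - [0, 0, 0]
    - [0, 0, 0]
    - [0, 0, 0]
    - [0, 0, 0]
    - [0, 0, 0]
    - [0, 0, 0]
  turn:
    - [0, 0, 0]
    - [0, 0, 0]
    - [0, 0, 0]
    - [0, 0, 0]
    - [0, 0, 0]
    - [0, 0, 0]
    - [0, 0, 0]
    - [0, 0, 0]
  hand: 0

```text
clock: 32.25
tcp_pos: [0.4788, 0.3346, 0.0442]
orientation: [2.22, 2.223, 0.0]
contact_force: [0.7, -0.8, -0.0]
grip_width: 0.0853
```

Request:
carry_out:
  offset:
    - [0, 0, -0.03]
    - [0, 0, -0.1]
    - [0, 0, -0.19]
    - [0, 0, -0.27]
    - [0, 0, -0.35]
    - [0, 0, -0.43]
    - [0, 0, -0.43]
    - [0, 0, -0.43]
  turn:
    - [0, 0, 0]
    - [0, 0, 0]
    - [0, 0, 0]
    - [0, 0, 0]
    - [0, 0, 0]
    - [0, 0, 0]
    - [0, 0, 0]
    - [0, 0, 0]

```text
clock: 33.05
tcp_pos: [0.4791, 0.3347, 0.2609]
orientation: [-2.22, -2.222, -0.004]
contact_force: [-0.7, -0.2, -1.0]
grip_width: 0.0852
```

```bash
python3 chk.py wrist,scene,side pink:g green:g navy:g yellow:g
python3 - <<'E'
from h import *
a=snap('scene','s9.png')['pixels'][110:220,300:460];b=snap('side','d9.png')['pixels'][110:220,210:320]
cv2.imwrite('pics/end.png',cv2.resize(np.hstack([a,b]),None,fx=2.9,fy=2.9)[:,:,::-1])
E
```

```text
wrist pink 1366.0 [0.4795 0.3348] [0.0005 0.0008] 0.083
wrist green 1491.0 [0.4789 0.2636] [ 0.0004 -0.0004] 0.092
wrist yellow 812.0 [0.4781 0.1463] [0.0011 0.0223] 0.54
scene pink 443.0 [0.4826 0.3307] [ 0.0036 -0.0033] 0.091
scene green 441.0 [0.479  0.2612] [ 0.0005 -0.0028] 0.105
scene navy 477.0 [0.4834 0.1912] [ 0.0057 -0.0028] 0.098
scene yellow 509.0 [0.4822 0.1211] [ 0.0052 -0.0029] 0.085
side pink 196.0 [0.4794 0.3357] [0.0004 0.0017] 0.429
side green 220.0 [0.477 0.257] [-0.0015 -0.007 ] 0.405
side yellow 377.0 [0.4758 0.1207] [-0.0012 -0.0033] 0.103
```

View pics/end.png

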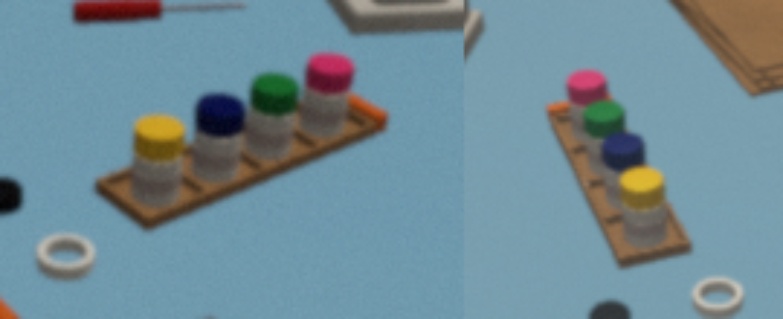

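All four jars stand upright in the tray: pink at the orange block (330,75), then green, navy and yellow (160,140). The gripper is clear.

```bash
python3 -c "
from h import *
print(r.get_obs()['clock']);r.hand_in()"
```

```text
33.9
the job is handed in; nothing more can be done
```

All four jars are in the tray in reverse order, and I handed the job in at about 34 s; the hand-in reports no verdict. Counting from the orange block, yellow went from rack pocket 1 to tray pocket 4, navy from 2 to 3, green from 3 to 2 and pink from 4 to 1.

**Last checks:** the final picture shows every jar upright, one to a pocket, with the gripper open and about 0.2 m clear above.
- **Wrist camera, right after each release:** each jar was within about 2 mm of its pocket centre.
- **Scene camera, at the end:** all four jars were within 6 mm of centre, against a limit of 15 mm.

**Checks that disagreed:**
- **Side camera:** its fits for pink and green were poor because jars in front hid part of them. Its green reading was 7 mm off. It did not find navy.
- **Last wrist view:** yellow read 22 mm off, with a very poor fit to a partly visible jar, and navy was not found. The clean views of both contradict this, so I discounted it.

**Set-down force:** yellow was pressed onto its pocket floor with about 32 N through the grip, so I lowered the other three less (17–23 N).

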